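Sort left- and right-hand moulded covers at the trimming jig

TASK

First tap the stiff divider of the blue tray along until its pointer stands on the red line, without running past the line. Then swing the trimming jig's hold-down frame up and right back by its black ball knob, and sort the three loose end covers (the one in the jig and the two lying along the front edge of the bench, not the plain ones stacked at the right) into the tray, each into the compartment in front of the screwed-down sample of its own hand; lay each one flat on the tray floor, upright and not dropped, and leave the gauge, the cutter, the deburring tool and the cup where they are.

Things in the scene. Friction and masses are not known exactly. Their poses are not given: they have to be found in the camera images.
- cover_left: LEFT-HAND brown moulded cover, 57 (x) x 74 (y) x 32 mm; origin mid-underside, z up. Lip 10 mm high, 17.5 mm wide along its -x side; step 10 mm high, 24 mm wide with a round boss at its +y end: on your LEFT with the lip towards you. Tall block 39.5 (x) x 50 (y) mm centred at x=+8.75, y=-12 mm. 50 g. Loose on the bench, any yaw.
- cover_right: RIGHT-HAND brown moulded cover, 57 (x) x 74 (y) x 32 mm; origin mid-underside, z up. Lip 10 mm high, 17.5 mm wide along its -x side; step 10 mm high, 24 mm wide with a round boss at its -y end: on your RIGHT with the lip towards you. Tall block 39.5 (x) x 50 (y) mm centred at x=+8.75, y=+12 mm. 50 g. Loose on the bench, any yaw.
- cover_clamped: RIGHT-HAND cover just like cover_right, axes parallel to the jig's, lying in the jig's nest (floor 18 mm above the bench) under the frame. All covers: best gripped from above over the two ends of the tall block (50 mm), fingertips 11 mm or more above the underside, which clears the cover's step and the nest's 8 mm rim; lift straight out.
- sample_left: LEFT-HAND sample cover, same shape and axes as cover_left, screwed down (steel screw head on its block) on the shelf behind the tray's rear wall; axes parallel to the tray's. Origin mid-underside, 115 mm to +x of the tray's origin and 61 mm to one side (+y or -y: the samples swap sides between starts). The compartment in front of it (-x) is for left-hand covers.
- sample_right: RIGHT-HAND sample cover, the mirror image, screwed down in the same way behind the tray's other compartment, which is for right-hand covers.
- tray: Blue tray fixed to the bench; origin at bench height under the middle of its inside, x away from the robot, small yaw. Inside 132 (x) x 240 (y) mm; floor 3 mm thick, walls 4 mm thick, 24 mm high. With its divider on the red line (y=0) it has two compartments 132 x 118 mm, middles at y=+-61 mm, each for two covers one behind the other (in x), long sides along y. Samples behind: up to 42 mm high.
- divider (a joint): Divider position in m along the tray's +y: the divider (parallel to tray x) stands at tray y = value - 0.060, so 0.060 is exactly on the red line. Travel 0 to 0.12; starts at 0 to 0.025, on the -y side of the line. Stiff: takes about 6 N, stays where it is left. Good within 4 mm of the line; over 6 mm past it is an overrun.
- divider_grip (a point): Middle of the divider's black grip block, 40 mm above the bench: 44 mm (tray x) by 9 mm (tray y), from 24 to 52 mm above the bench; push it on its side or pinch it from above. The steel divider below is 4 mm thick, 24 mm high.
- red_line (a point): Point 40 mm above the bench over the tray's middle, on the red line; the divider grip comes here when the divider is set.
- trim_jig: White jig fixed to the bench, base 145 x 200 mm, 18 mm high; origin on the bench, x away from the robot, small yaw. Guide posts 58 mm high at x=-32, y=+70 and -55 mm; screw block 42 mm high at x=-21..5, y=-88..-74 mm; hinge lugs 76 mm high at x=63..85 mm.
- nest (a point): Middle of the jig's nest floor, 18 mm above the bench, where the clamped cover lies.
- trim_jig_frame (a joint): Angle of the hold-down frame: 0 shut (flat, 62 to 75 mm above the bench), 1.83 fully open, leaning back past upright. It swings up and away from the robot about the hinge line, parallel to the jig's y axis. It falls shut if let go below about 1.1 rad and stays where it is let go above 1.3; above 1.62 counts as right back, and full 1.83 clears the room over the nest best.
- frame_knob (a point): Centre of the black ball knob (25 mm) at the middle of the frame's front edge, 153 mm from the hinge line, 31 mm outside the frame's bar. Moves with the frame: 69 mm above the bench when shut, about 220 mm when upright. Pinch it from above with the fingers closing along the jig's y and lead it along the arc; the ball turns in the grip.
- frame_hinge (a point): Point on the frame's hinge line, in line with the knob, 68 mm above the bench.
- snap_gauge: Grey steel gap gauge lying on the bench, 44 by 90 by 12 mm. Bystander.
- flush_cutter: Cutter with red handles lying on the bench, 48 by 136 by 12 mm. Bystander.
- deburr_tool: Deburring tool with blue handle, 21 by 164 by 14 mm. Bystander.
- offcut_cup: Steel cup, 67 mm wide, 54 mm high, standing right of the tray. Bystander.

How it is judged:
By the outcome, as a careful person would: the job done as asked, in the order asked, and still so for the second after the job is handed in, with the robot touching nothing.
It also fails if it takes over 72 s, if anything falls off the work surface, if the arm or the gripper's body presses on something with over 40 N, if the wrist force passes 120 N, or if a joint passes its speed limit or range.

ROBOT

A 7-joint arm with a two-finger parallel gripper is mounted at the origin on a cart in front of the work surface, level with it; the furniture and walls round the work are solid. World frame = base frame: x ahead of the robot, y to its left, z up, the work surface at z = 0. Lengths are in mm, angles in rad, forces in N, time in s.
With the tool pointing down it reaches from about 400 to 900 mm from the base axis. Payload 5.5 kg.
Tool frame: the origin (TCP) lies on the centre line of the jaws, within the pads' length; the fingertips stand 19 mm ahead of it and the grasp point (between the pads) is the TCP (ctrl.tip_extent is the distance from the TCP to the fingertips, in mm); z points along the fingers, y is the line along which they close (so a half turn about z gives the same grasp; the last joint's range is limited). The gripper opens to 92 mm and grips with 3 to 60 N. Pads are 19 mm wide; open, the fingers measure 130 mm over their backs; the gripper's body (75 mm by 190 mm) begins 47 mm behind the grasp point.
Start: joints at [1.567, 0.501, -0.427, 1.55, 0.221, 1.138, -0.21], TCP at [171.403, -626.993, 245.729] pointing down, gripper open.
Joint ranges: [-2.88, 2.88], [-0.31, 2.03], [-1.54, 1.56], [0.2, 2.42], [-1.41, 4.55], [0.19, 2.02], [-2.57, 2.57]. Speed limits (rad/s): [2.57, 2.57, 3.14, 3.14, 3.14, 3.14, 3.14].

INTERFACE

Orientations are given as a rotation vector (axis times angle).
In Python, from workcell import ctrl, camera, calibration gives the robot as it stands. The module is installed in compiled form; this text tells all that it offers.
- The arm moves only by the tool send_rows, never from a script. Its argument "rows" is a list of rows, each a list of 7 numbers: the opening, from 0 (shut) to 1 (fully open), then the shift along the tool's x, y, z in mm, then the turn, a rotation vector about the tool's x, y, z in rad. A call has 1 to 10 rows; each row is the pose to reach, as a shift and turn from the pose commanded when the call began, along the tool's axes at that moment; what a row does not reach only later rows make up. A row lasts 1/8 s, in which the tool goes at most 62.5 mm and 10.7 degrees, less where a joint would pass 70% of its speed; a pose out of reach is approached as far as the arm can. A call with a gripper value outside its range is refused whole. The fingers move at their own pace and stop on an object; the grip force is fixed at half the most. Time passes only in rows, so rows that repeat a pose let the fingers close. It gives the time, the measured TCP pose, the force, the opening and the grip force at its end, in the units of the state.
- ctrl.observe(): the state, without advancing time (a new reading comes with each control period).
- camera(name): name is "side" or "top"; returns (picture, depth): 400x640x3 uint8, red, green, blue; 400x640 float32, mm along the optical axis (not along the pixel's ray), 0 where there is no reading.
- calibration(name): a dict with "fx", "fy", "cx", "cy" (pixels), "R" (3x3) and "t" (3): a world point X has camera coordinates R X + t. Camera axes: x right, y down, z forward; pixel columns grow to the right and rows downward; lengths in mm; the calibration is good to about 2 mm. A picture is of the moment at which its call begins. calibration takes no time and is no camera call.
- ctrl.sign_off(): hands the job in; it is judged then, once.
The state is a dict: "time_s": time; "qpos": joint angles; "qvel": joint speeds; "joint_torque": joint torques, N m; "tcp_pos": TCP position; "tcp_rot": TCP orientation; "ft_force": force on the tool from outside, world axes, zero at the start; "torque": the same for the moment, N m; "finger_gap": finger opening in mm; "gripper_force": force on a finger pad.
Only numpy, scipy, OpenCV 4.12 (cv2) and the standard library are available. Lean on these libraries where they do the work, as an engineer would, in place of code of your own. Each camera call takes 0.05 s, during which the arm holds its last target. There are 200 camera calls.

## Working session

There is one attempt and no reset: what is moved stays moved. The work goes in short steps, Python scripts to look and compute and a tool call to move; the robot and the scene stay as the last step left them, time stands still between calls to the robot, and variables do not carry over. Pictures are saved under pics/ and viewed, at most 10 in all, crops included, and the job is handed in when it is done.

Besides the shell and the picture viewer there is one more tool, called after ">>>" as a command line: name --pt "numbers of a row" for each row, then --argument value for the rest. send_rows: Moves the arm, as the interface text tells. Its arguments: {"type":"object","properties":{"rows":{"type":"array"}},"required":["rows"]}

```bash
mkdir -p pics; python3 - <<'E'
from workcell import ctrl,camera,calibration
import cv2,numpy as np
for n in("top","side"):
    p,d=camera(n); cv2.imwrite(f"pics/{n}0.png",p[:,:,::-1]); np.savez(f"pics/{n}0.npz",p=p,d=d)
    c=calibration(n); print(n,c)
print(ctrl.observe(), ctrl.tip_extent)
E
```

```text
top {'fx': 481.3782608551076, 'fy': 481.3782608551076, 'cx': 320.10484350980886, 'cy': 205.06395354072285, 'R': array([[ 0.00870121, -0.99992913, -0.00812535],
       [-0.99436765, -0.00779392, -0.10569874],
       [ 0.10562792,  0.00899929, -0.994365  ]]), 't': array([-175.04653853,  541.25616327, 1327.60842978])}
side {'fx': 395.6227606628784, 'fy': 395.6227606628784, 'cx': 319.5695942962604, 'cy': 203.53611209833636, 'R': array([[-0.999216  , -0.03942183,  0.00364738],
       [-0.02456054,  0.54498926, -0.83808322],
       [ 0.03105099, -0.83751574, -0.54553021]]), 't': array([562.61897905, 184.97508284, 778.81884363])}
{'time_s': 0.1, 'qpos': array([ 1.56722263,  0.50176343, -0.42679413,  1.55134388,  0.22078544,
        1.13827888, -0.21030177]), 'qvel': array([-0.0006908 , -0.0012822 , -0.00148797, -0.00202789,  0.00028588,
       -0.00020638, -0.00045585]), 'joint_torque': array([-1.18791711e-02, -5.67866743e+01, -5.83805859e+00, -2.79913652e+01,
       -6.88019581e-02,  2.40574067e-02,  7.44629233e-05]), 'tcp_pos': array([ 171.15643664, -626.44566061,  244.77564284]), 'tcp_rot': array([-3.11195733e+00, -4.17618603e-01,  2.47666483e-04]), 'ft_force': array([-0.17838077, -0.20533334,  0.1600613 ]), 'torque': array([ 0.01254974, -0.00925012, -0.02682083]), 'gripper_force': 0.0, 'finger_gap': 91.8573671553411} 19.0
```

View pics/top0.png

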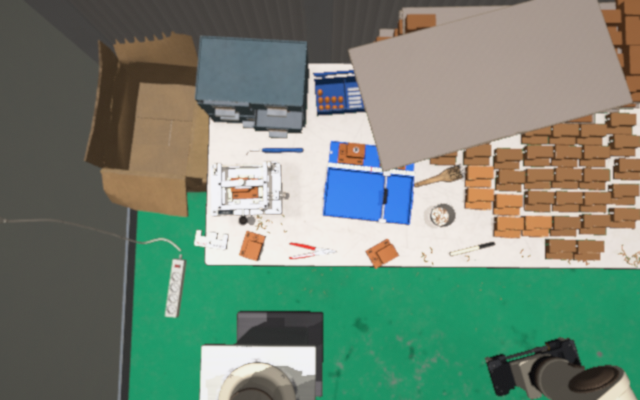

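View pics/side0.png

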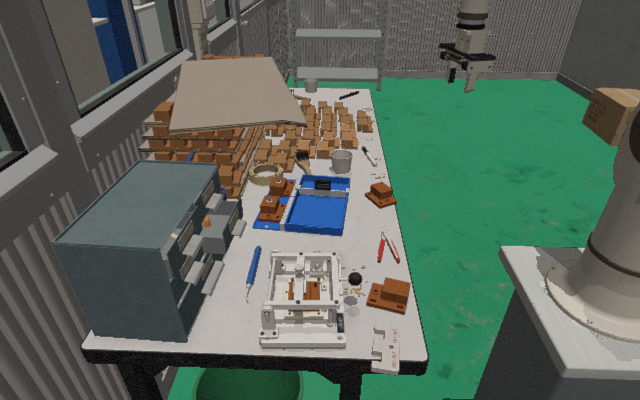

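The top view shows the jig at about (250,190), the tray at (370,195) with its grip at (386,197), the loose covers at (253,246) and (382,252), and one sample at (352,152). The other sample is hidden by cardboard. I'll enlarge both views.

```bash
python3 - <<'E'
import cv2,numpy as np
p=np.load("pics/top0.npz")['p'][:,:,::-1]
c=p[135:270,205:430]; cv2.imwrite("pics/topc.png",cv2.resize(c,None,fx=3.55,fy=3.55,interpolation=cv2.INTER_CUBIC))
p=np.load("pics/side0.npz")['p'][:,:,::-1]
c=p[165:350,235:425]; cv2.imwrite("pics/sidec.png",cv2.resize(c,None,fx=3.2,fy=3.2,interpolation=cv2.INTER_CUBIC))
E
```

```text
(no output)
```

View pics/topc.png

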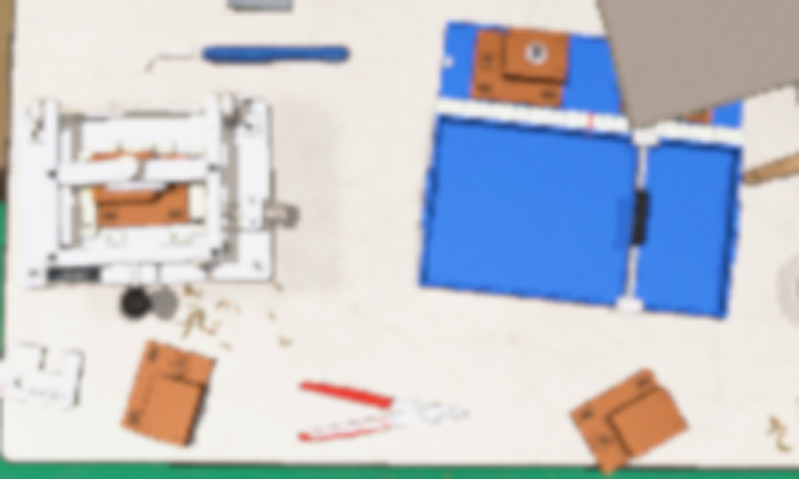

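View pics/sidec.png

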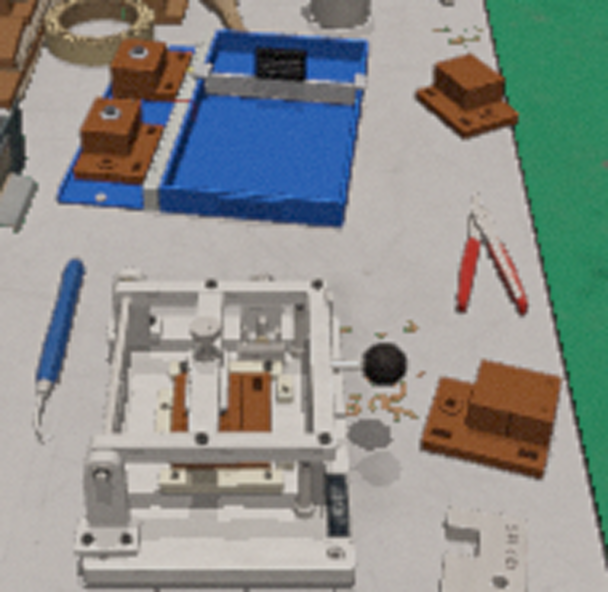

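```bash
cat > h.py <<'E'
import cv2,numpy as np
from workcell import ctrl,camera,calibration
def cloud(n,d):
    c=calibration(n); v,u=np.mgrid[:d.shape[0],:d.shape[1]]
    X=np.stack([(u-c['cx'])/c['fx']*d,(v-c['cy'])/c['fy']*d,d],-1)
    W=(X-c['t'])@c['R']; W[d<=0]=np.nan
    return W
def rect(P):
    (c,s,a)=cv2.minAreaRect(P[:,:2].astype(np.float32)); return np.round(c,1),np.round(s,1),round(a,1)
def proj(n,X):
    c=calibration(n); q=c['R']@np.array(X,float)+c['t']; return c['fx']*q[0]/q[2]+c['cx'],c['fy']*q[1]/q[2]+c['cy']
E
python3 - <<'E'
from h import *
for n in("top","side"):
    f=np.load(f"pics/{n}0.npz"); W=cloud(n,f['d']); p=f['p'].astype(int); r,g,b=p[...,0],p[...,1],p[...,2]
    brown=(r>g*1.5)&(g>b)&(r>90)&(r<230)&(b<120); blue=(b>r*1.8)&(b>120); dark=p.max(-1)<60
    z=W[...,2]
    print(n)
    if n=="top": B={"L":(225,228,270,262),"R":(360,236,402,270),"S":(336,140,368,166),"N":(225,170,268,200)}
    else: B={"L":(364,276,412,316),"R":(362,180,400,208),"SL":(258,193,288,224),"SR":(268,175,298,197),"N":(285,278,325,312)}
    for k,(a,c0,e,h) in B.items():
        m=np.zeros(z.shape,bool); m[c0:h,a:e]=1; m&=brown
        P=W[m]; print(k,m.sum(),np.round(np.nanpercentile(P[:,2],[5,25,50,75,95]),1),np.round(np.nanmean(P,0),1))
        if k!="N":
            T=P[P[:,2]>25]; print("  top",len(T),rect(T),np.round(T.mean(0),1)); print("  all",rect(P))
            if n=="top":
                lo=P[(P[:,2]<16)]; print("  low",np.round(lo.mean(0),1))
    if n=="top":
        box=lambda a,c,e,h:(lambda m:(m.__setitem__((slice(c,h),slice(a,e)),1),m)[1])(np.zeros(z.shape,bool))
        m=box(375,180,400,212)&(z>40)&(z<60); print("grip",m.sum(),rect(W[m]),np.round(W[m].mean(0),1))
        m=box(232,208,250,228)&dark&(z>40); print("knob",m.sum(),np.round(W[m].mean(0),1),np.round(W[m].max(0),1))
        m=box(205,155,290,220)&(z>56)&(z<85)&~dark; print("frame",m.sum(),rect(W[m]))
        m=box(205,155,290,220)&(z>10)&(z<25); print("base",m.sum(),rect(W[m]))
        m=box(318,160,420,230)&(z>14)&(z<34); print("traywall",m.sum(),rect(W[m]))
        m=box(318,160,420,230)&(z>-3)&(z<9)&blue; print("floor",m.sum(),rect(W[m]),np.round(np.nanmedian(z[m]),1))
        m=box(350,0,640,168)&(z>60); 
        for q in[(352,48),(365,100),(385,165),(500,140),(420,90)]: print("card",q,np.round(W[q[1],q[0]],0))
        print("bench",np.round(W[225,300],1),np.round(W[240,340],1))
E
```

```text
top
L 411 [ 7.7 10.9 28.8 32.8 36.6] [427.8  19.2  22.8]
  top 222 (array([416. ,  15.9]), array([39.2, 45.1]), 75.6) [415.9  16.   32.7]
  all (array([427.8,  19.7]), array([46.7, 72.5]), 57.7)
  low [442.   22.7  10.7]
R 459 [ 7.1 10.8 16.5 31.4 36.2] [ 409.8 -343.6   21. ]
  top 213 (array([ 408.7, -357.5]), array([34.9, 46.9]), 29.8) [ 408.7 -356.9   32.2]
  all (array([ 412.2, -342.1]), array([47.6, 68.7]), 33.4)
  low [ 410.9 -332.2   10.7]
S 425 [11.1 14.8 18.  35.3 39.5] [ 691.2 -256.3   23.9]
  top 181 (array([ 698.9, -269.1]), array([46.3, 37.7]), 83.2) [ 696.6 -268.9   35.7]
  all (array([ 692.6, -257.2]), array([68.3, 53.5]), 83.3)
  low [ 686.9 -246.3   13.4]
N 209 [24.6 27.6 30.2 38.7 52. ] [574.9  42.3  34. ]
grip 57 (array([ 567.2, -351.7]), array([ 9.5, 43.7]), 85.4) [ 566.9 -351.3   50.8]
knob 24 [496.1  37.5  79.8] [503.4  43.2  84. ]
frame 1063 (array([577.1,  41.1]), array([159.1, 163.6]), 2.3)
base 1869 (array([588.3,  42.7]), array([148.2, 201.1]), 2.3)
traywall 996 (array([ 585.1, -315.7]), array([265.8, 172.4]), 83.3)
floor 3667 (array([ 593.7, -309.1]), arra
[... 418 characters left out ...]
  25.2]), array([53.9, 71.4]), 72.9)
R 289 [ 8.1  9.2 10.9 30.9 32.4] [ 411.  -338.8   18.7]
  top 123 (array([ 410.6, -354.6]), array([36. , 46.7]), 31.9) [ 409.8 -353.6   31.1]
  all (array([ 412.3, -339.3]), array([52.2, 72.6]), 30.1)
SL 334 [11.2 12.7 14.2 34.4 35.7] [ 693.1 -253.6   21.2]
  top 123 (array([ 700.7, -269. ]), array([51.6, 35.6]), 83.0) [ 700.  -265.5   34.8]
  all (array([ 676.3, -273. ]), array([134.2,  47.5]), 64.2)
SR 203 [11.2 13.1 33.7 35.1 36.3] [ 680.7 -361.9   25.2]
  top 114 (array([ 693.4, -338.4]), array([105.2,  37.5]), 87.7) [ 692.6 -355.6   34.9]
  all (array([ 697.5, -353.1]), array([130.2,  41.4]), 66.1)
N 268 [26.6 27.7 29.8 49.3 50.5] [583.2  45.4  37.9]
```

Visible sample (+y side) has its step on the left, so it is left-hand and the −y compartment takes right-hand covers. The loose cover near the jig is left-hand and the one near the tray is right-hand. The cardboard overhangs at z≈225, so I'll refine these positions.

```bash
cat >> h.py <<'E'
def unp(n,u,v,z):
    c=calibration(n); d=c['R'].T@np.array([(u-c['cx'])/c['fx'],(v-c['cy'])/c['fy'],1]); o=-c['R'].T@c['t']
    return o+d*(z-o[2])/d[2]
E
python3 - <<'E'
from h import *
T=lambda u,v,z:np.round(unp("top",u/3.55+205,v/3.55+135,z)[:2],1)
S=lambda u,v,z:np.round(unp("side",u/3.2+235,v/3.2+165,z)[:2],1)
print("tray top FL,FR,RR,RL",T(420,287,24),T(727,318,24),T(743,135,24),T(437,104,24)," red",T(590,122,24),"side red",S(183,101,24))
print("side tray FL, FR, ",S(346,205,24),S(369,42,24))
print("divider rear/front top",T(645,135,24),T(630,305,24),"grip",T(640,218,52),"side grip",S(281,50,52))
print("knob",T(137,302,69),S(385,364,69))
print("L block top corners T",[list(T(u,v,32)) for u,v in((165,378),(207,388),(188,445),(147,432))]) 
print("R block T",[list(T(u,v,32)) for u,v in((609,415),(665,385),(690,425),(632,460))])
f=np.load("pics/top0.npz");W=cloud("top",f['d'])
for q in[(389,165),(391,168),(393,165),(400,162),(410,160),(385,150),(378,130),(270,122),(300,125),(250,100),(275,133),(305,90)]: print(q,np.round(W[q[1],q[0]],0))
f=np.load("pics/side0.npz");W=cloud("side",f['d'])
for q in[(172,126),(302,122),(238,125),(296,90),(180,240),(80,240),(215,190)]: print("s",q,np.round(W[q[1],q[0]],0))
E
```

```text
tray top FL,FR,RR,RL [ 512.6 -179.8] [ 490.  -422.8] [ 636.7 -437.2] [ 660.1 -192.3]  red [ 646.3 -315. ] side red [ 647.5 -307.1]
side tray FL, FR,  [ 514.8 -169.9] [ 491.8 -413.2]
divider rear/front top [ 636.1 -358.9] [ 499.7 -346.2] grip [ 565.6 -351. ] side grip [ 568.2 -346.3]
knob [495.6  37.2] [496.4  41. ]
L block top corners T [[np.float64(438.6), np.float64(19.9)], [np.float64(431.1), np.float64(-13.3)], [np.float64(386.5), np.float64(0.6)], [np.float64(396.4), np.float64(33.0)]]
R block T [[np.float64(412.7), np.float64(-328.4)], [np.float64(436.5), np.float64(-372.4)], [np.float64(405.5), np.float64(-391.6)], [np.float64(378.0), np.float64(-346.2)]]
(389, 165) [ 620. -338.  226.]
(391, 168) [ 613. -343.  225.]
(393, 165) [ 621. -348.  224.]
(400, 162) [ 628. -365.  226.]
(410, 160) [ 632. -388.  230.]
(385, 150) [ 655. -328.  236.]
(378, 130) [ 705. -311.  234.]
(270, 122) [761. -33. 100.]
(300, 125) [ 756. -114.   90.]
(250, 100) [784.   4. 215.]
(275, 133) [729. -48. 107.]
(305, 90) [ 830. -130.  159.]
s (172, 126) [ 911. -266.  232.]
s (302, 122) [ 619. -327.  223.]
s (238, 125) [ 763. -280.  232.]
s (296, 90) [ 7.280e+02 -1.308e+03 -1.000e+00]
s (180, 240) [776. 101. 197.]
s (80, 240) [916. 124. 210.]
s (215, 190) [776. -94. 169.]
```

```bash
cat >> h.py <<'E'
from scipy.spatial.transform import Rotation as Rn
def plan(*wps):
    """wps: (x,y,z,psi_deg,pitch_deg); prints tool-frame deltas from the measured pose"""
    s=ctrl.observe(); R0=Rn.from_rotvec(s['tcp_rot']); p0=s['tcp_pos']
    print('t',s['time_s'],'p',np.round(p0,1),'q',np.round(s['qpos'],2),'F',np.round(s['ft_force'],1),'gap',round(s['finger_gap'],1))
    for x,y,z,psi,pit in wps:
        c,q=np.cos(np.radians(psi)),np.sin(np.radians(psi))
        R=Rn.from_matrix(np.array([[c,q,0],[q,-c,0],[0,0,-1]]))*Rn.from_rotvec([0,np.radians(pit),0])
        print(np.round(R0.inv().apply(np.array([x,y,z])-p0),1).tolist(),np.round((R0.inv()*R).as_rotvec(),3).tolist())
E
python3 -c "
from h import *
plan((400,-450,210,-5.4,14),(567,-348.5,130,-5.4,14))"
```

```text
t 0.1 p [ 171.2 -626.4  244.8] q [ 1.57  0.5  -0.43  1.55  0.22  1.14 -0.21] F [-0.2 -0.2  0.2] gap 91.9
[267.3, -109.8, 35.0] [-0.046, 0.242, 0.359]
[455.1, -163.5, 115.1] [-0.046, 0.242, 0.359]
```

>>> send_rows --pt "1 60 -25 10 -0.01 0.06 0.09" --pt "1 120 -50 20 -0.02 0.12 0.18" --pt "1 180 -75 28 -0.03 0.18 0.27" --pt "1 240 -98 34 -0.046 0.242 0.359" --pt "1 295 -118 48 -0.046 0.242 0.359" --pt "1 350 -136 75 -0.046 0.242 0.359" --pt "1 400 -150 95 -0.046 0.242 0.359" --pt "1 455 -163.5 115 -0.046 0.242 0.359" --pt "1 455 -163.5 115 -0.046 0.242 0.359" --pt "1 455 -163.5 115 -0.046 0.242 0.359"

```text
time_s: 1.35
tcp_pos: [566.9, -348.7, 129.9]
tcp_rot: [3.103, -0.144, 0.38]
ft_force: [-0.4, 0.2, 0.1]
finger_gap: 91.5
gripper_force: 0.0
```

```bash
python3 -c "
from h import *
plan((567,-348.5,46,-5.4,14))"
```

```text
t 1.35 p [ 566.9 -348.7  129.9] q [ 0.89  0.55 -0.42  1.8   0.19  0.62 -1.26] F [-0.4  0.2  0.1] gap 91.5
[-20.1, -0.3, 81.5] [0.001, 0.001, 0.002]
```

>>> send_rows --pt "1 -10 0 41 0 0 0" --pt "1 -20 0 81.5 0 0 0" --pt "1 -20 0 81.5 0 0 0" --pt "0 -20 0 81.5 0 0 0" --pt "0 -20 0 81.5 0 0 0" --pt "0 -20 0 81.5 0 0 0" --pt "0 -20 0 81.5 0 0 0" --pt "0 -20 0 81.5 0 0 0"

```text
time_s: 2.35
tcp_pos: [567.7, -349.5, 47.2]
tcp_rot: [3.101, -0.146, 0.382]
ft_force: [0.5, -0.6, -0.1]
finger_gap: 46.5
gripper_force: 0.0
```

```bash
python3 -c "
from h import *
plan((567,-348.5,46,-5.4,14))
p,d=camera('top'); np.savez('pics/t1.npz',p=p,d=d)
c=p[155:235,320:420,::-1]; cv2.imwrite('pics/t1.png',cv2.resize(c,None,fx=6,fy=6,interpolation=cv2.INTER_CUBIC))"
```

```text
t 2.35 p [ 567.7 -349.5   47.2] q [ 0.84  0.67 -0.36  1.83  0.25  0.47 -1.3 ] F [ 0.5 -0.6 -0.1] gap 46.5
[-1.0, -0.9, 0.9] [0.002, -0.001, 0.001]
```

>>> send_rows --pt "0 0 0 0 0 0 0" --pt "0 0 0 0 0 0 0" --pt "0 0 0 0 0 0 0" --pt "0 0 0 0 0 0 0" --pt "0 0 0 0 0 0 0" --pt "0 0 0 0 0 0 0"

```text
time_s: 3.15
tcp_pos: [567.5, -350.1, 46.8]
tcp_rot: [3.101, -0.147, 0.382]
ft_force: [2.4, -2.3, -2.7]
finger_gap: 8.7
gripper_force: 30.0
```

>>> send_rows --pt "0 0 -5 0 0 0 0" --pt "0 0 -12 0 0 0 0" --pt "0 0 -20 0 0 0 0" --pt "0 0 -28 0 0 0 0" --pt "0 0 -35 0 0 0 0" --pt "0 0 -40 0 0 0 0" --pt "0 0 -42 0 0 0 0" --pt "0 0 -42 0 0 0 0"

```text
time_s: 4.15
tcp_pos: [571.5, -309.2, 46.8]
tcp_rot: [3.1, -0.148, 0.383]
ft_force: [2.4, -4.5, -5.2]
finger_gap: 8.8
gripper_force: 30.0
```

```bash
python3 -c "
from h import *
plan((567,-348.5,46,-5.4,14))
p,d=camera('top'); np.savez('pics/t2.npz',p=p,d=d)
c=p[155:235,320:420,::-1]; cv2.imwrite('pics/t2.png',cv2.resize(c,None,fx=6,fy=6,interpolation=cv2.INTER_CUBIC))"
```

```text
t 4.15 p [ 571.5 -309.2   46.8] q [ 0.77  0.64 -0.34  1.88  0.25  0.43 -1.37] F [ 2.4 -4.5 -5.2] gap 8.8
[-0.9, 39.6, 0.7] [0.003, -0.001, -0.0]
```

View pics/t2.png

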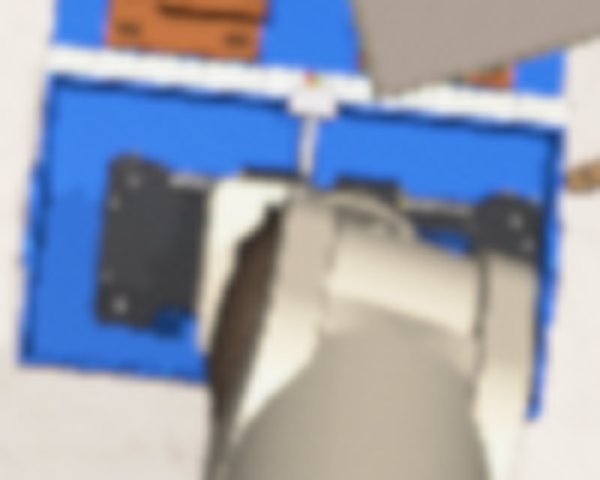

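```bash
python3 -c "
from h import *
for n in('top0','t2'):
  f=np.load(f'pics/{n}.npz');p=f['p'].astype(int); print(n)
  print(p[165:175,366:378,0]-p[165:175,366:378,2])
  print(p[171:183,366:378,0])
"
```

```text
top0
[[-130 -137 -146 -147 -149 -156 -164 -170 -171 -173 -173 -173]
 [ -48  -60  -75  -76  -78  -88 -106 -118 -127 -134 -137 -143]
 [  -4   -8  -12  -11    2   10  -16  -35  -47  -56  -61  -75]
 [   2    1    1    4   25   50   19    3   -2   -5   -9  -13]
 [  -2   -1    0    4   29   55   20    5    3    2    1    1]
 [ -27  -23  -21  -12   19   37    6   -4   -3   -2   -1    0]
 [ -78  -70  -72  -64  -41  -35  -50  -46  -34  -27  -22  -20]
 [-108 -107 -110 -101  -89  -92 -103 -101  -91  -77  -67  -66]
 [-144 -143 -137 -120 -105 -106 -118 -118 -114 -109 -107 -109]
 [-172 -171 -169 -160 -153 -152 -153 -150 -148 -146 -146 -141]]
[[112 111 114 127 148 162 170 184 199 202 202 202]
 [ 40  41  46  63  84  93  93  98 107 109 107 110]
 [ 44  42  43  51  63  63  47  41  39  37  38  41]
 [ 55  55  54  56  58  56  49  46  45  44  42  41]
 [ 58  58  58  58  59  58  57  57  57  55  55  54]
 [ 60  58  59  59  59  58  60  59  59  59  59  58]
 [ 59  59  60  60  59  59  60  60  60  59  60  59]
 [ 60  61  59  59  60  60  59  58  59  59  60  59]
 [ 61  61  61  60  60  60  59  60  59  59  60  60]
 [ 61
[... 695 characters left out ...]
-2   -4  -17  -56 -105]
 [-162 -148 -115  -76  -39   -9  -14  -30  -40  -59 -107 -139]]
[[114 132 186 228 235 236 236 236 234 221 198 200]
 [ 43  89 171 224 232 233 234 235 231 203 134 111]
 [ 40  73 138 184 199 209 217 218 217 182 101  44]
 [ 48  55  81 108 136 170 178 163 160 141  83  44]
 [ 54  53  54  72 123 168 163 113  90  83  65  55]
 [ 59  57  56  76 133 171 154  94  61  60  60  59]
 [ 60  60  58  83 142 176 149  90  61  58  59  60]
 [ 60  60  58  91 155 182 141  83  61  59  60  60]
 [ 60  60  59  97 165 183 129  73  61  59  59  61]
 [ 60  59  60  99 165 181 117  66  59  60  60  60]
 [ 59  59  59  99 163 177 111  63  59  59  60  60]
 [ 54  55  56  94 157 170 106  60  60  58  59  59]]
```

>>> send_rows --pt "0 0 -1.3 0 0 0 0" --pt "0 0 -2.3 0 0 0 0" --pt "0 0 -2.3 0 0 0 0"

```text
time_s: 4.58
tcp_pos: [571.7, -307.3, 46.8]
tcp_rot: [3.099, -0.148, 0.383]
ft_force: [1.4, -6.3, -5.4]
finger_gap: 8.5
gripper_force: 30.0
```

```bash
python3 -c "
from h import *
s=ctrl.observe();print(s['tcp_pos'])
p,d=camera('top');p=p.astype(int)
print(p[166:171,366:378,0]-p[166:171,366:378,2])
print(p[171:183,366:378,0])
"
```

```text
[ 571.70046576 -307.30079157   46.77335811]
[[ -48  -60  -74  -77  -80  -92 -108 -118 -128 -134 -137 -144]
 [  -4   -7  -12  -13   -7    5  -15  -38  -50  -57  -61  -75]
 [   2    2    2    3   18   47   34    4   -3   -6   -9  -14]
 [  -2    0    2    4   10   25   20    6    3    3    1    1]
 [ -28  -22   -5    2    4    5    5    3    2    1    0    0]]
[[117 140 194 230 236 236 236 234 220 197 199 203]
 [ 64 124 192 227 232 233 234 230 202 139 110 111]
 [ 56 107 159 191 204 209 210 207 171  98  45  40]
 [ 52  69  93 119 156 168 151 142 120  71  44  42]
 [ 54  54  58  96 156 169 114  79  70  58  55  54]
 [ 58  57  60 101 164 173 108  61  58  59  60  59]
 [ 59  58  62 107 167 173 106  62  60  59  60  60]
 [ 59  57  67 115 165 162  99  60  59  59  60  60]
 [ 60  57  75 127 166 151  92  61  60  60  60  60]
 [ 60  58  81 138 172 147  90  61  60  60  61  60]
 [ 59  58  83 141 168 137  83  61  61  59  60  60]
 [ 53  54  80 133 154 119  75  61  59  58  58  59]]
```

```bash
python3 -c "
from h import *
plan((571.7,-307.3,150,-5.4,14),(530,-150,170,-1,12),(495.7,37.3,130,2.3,10))"
```

```text
t 4.625 p [ 571.7 -307.3   46.8] q [ 0.76  0.64 -0.34  1.88  0.25  0.43 -1.37] F [ 3.1 -6.1 -4.3] gap 8.5
[25.1, 0.4, -100.1] [0.004, -0.002, -0.001]
[-24.7, -152.2, -133.8] [0.021, -0.036, -0.076]
[-84.8, -335.4, -108.3] [0.032, -0.071, -0.132]
```

>>> send_rows --pt "0.45 0 0 0 0 0 0" --pt "0.45 0 0 0 0 0 0" --pt "0.45 0 0 0 0 0 0" --pt "0.45 13 0 -50 0 0 0" --pt "0.45 25 0 -100 0 0 0" --pt "0.6 0 -50 -115 0.01 -0.02 -0.03" --pt "0.6 -20 -100 -128 0.02 -0.03 -0.05" --pt "0.6 -25 -152 -134 0.02 -0.036 -0.076" --pt "0.6 -40 -210 -128 0.025 -0.05 -0.1" --pt "0.6 -60 -270 -118 0.03 -0.06 -0.12"

```text
time_s: 5.88
tcp_pos: [511.4, -27.8, 147.3]
tcp_rot: [-3.123, -0.047, -0.293]
ft_force: [1.7, 0.4, -0.4]
finger_gap: 55.5
gripper_force: 0.0
```

```bash
python3 -c "
from h import *
plan((495.7,37.3,130,2.3,10),(495.7,37.3,69,2.3,10))"
```

```text
t 5.875 p [511.4 -27.8 147.3] q [ 0.45  0.3  -0.5   2.13  0.26  0.57 -1.77] F [ 1.7  0.4 -0.4] gap 55.5
[-16.7, -65.6, 14.5] [0.0, -0.013, -0.01]
[-28.1, -65.5, 74.5] [0.0, -0.013, -0.01]
```

>>> send_rows --pt "0.6 -12 -50 12 0 -0.01 -0.01" --pt "0.6 -17 -65.5 14.5 0 -0.013 -0.01" --pt "0.6 -17 -65.5 14.5 0 -0.013 -0.01" --pt "0.6 -22 -65.5 45 0 -0.013 -0.01" --pt "0.6 -28 -65.5 74.5 0 -0.013 -0.01" --pt "0 -28 -65.5 74.5 0 -0.013 -0.01" --pt "0 -28 -65.5 74.5 0 -0.013 -0.01" --pt "0 -28 -65.5 74.5 0 -0.013 -0.01" --pt "0 -28 -65.5 74.5 0 -0.013 -0.01" --pt "0 -28 -65.5 74.5 0 -0.013 -0.01"

```text
time_s: 7.12
tcp_pos: [496.3, 39.5, 69.6]
tcp_rot: [-3.121, -0.067, -0.275]
ft_force: [-0.5, 9.8, -1.7]
finger_gap: 23.0
gripper_force: 30.0
```

```bash
python3 -c "
from h import *
plan((495.7,37.3,69,2.3,10))
import numpy as np
a=np.radians(2.3); h=np.array([153*np.cos(a),153*np.sin(a)])
s=ctrl.observe()['tcp_pos']; R0=Rn.from_rotvec(ctrl.observe()['tcp_rot'])
k0=np.array([495.7,37.3,69])
for t in np.linspace(0,1.85,17)[1:]:
    r=153*(1-np.cos(t)); P=np.array([r*np.cos(a),r*np.sin(a),153*np.sin(t)-1+0])
    print(round(t,2),np.round(R0.inv().apply(P),1).tolist())"
```

```text
t 7.125 p [496.3  39.5  69.6] q [ 0.2   0.43 -0.4   2.2   0.45  0.41 -2.08] F [-0.5  9.8 -1.7] gap 23.0
[-0.8, 2.2, 0.4] [-0.005, -0.001, 0.002]
0.12 [3.9, -0.1, -16.2]
0.23 [10.0, -0.1, -32.8]
0.35 [17.9, -0.2, -48.6]
0.46 [27.6, -0.2, -63.4]
0.58 [38.9, -0.3, -77.0]
0.69 [51.8, -0.3, -89.2]
0.81 [65.9, -0.3, -99.8]
0.92 [81.2, -0.3, -108.7]
1.04 [97.4, -0.3, -115.8]
1.16 [114.3, -0.3, -120.9]
1.27 [131.7, -0.3, -124.1]
1.39 [149.3, -0.2, -125.3]
1.5 [167.0, -0.2, -124.4]
1.62 [184.4, -0.1, -121.4]
1.73 [201.4, -0.1, -116.5]
1.85 [217.7, 0.0, -109.7]
```

>>> send_rows --pt "0 4 -1 -16 0 0 0" --pt "0 10 -2 -33 0 0 0" --pt "0 18 -2 -48.5 0 0 0" --pt "0 27.5 -2 -63.5 0 0 0" --pt "0 39 -2 -77 0 0 0" --pt "0 52 -2 -89 0 0 0" --pt "0 66 -2 -100 0 0 0" --pt "0 81 -2 -108.5 0 0 0" --pt "0 97.5 -2 -116 0 0 0" --pt "0 114 -2 -121 0 0 0"

```text
time_s: 8.38
tcp_pos: [586.0, 43.4, 208.2]
tcp_rot: [-3.124, -0.064, -0.268]
ft_force: [-1.6, 5.6, -3.0]
finger_gap: 23.1
gripper_force: 30.0
```

>>> send_rows --pt "0 17.5 0 -3 0 0 0" --pt "0 35 0 -4.3 0 0 0" --pt "0 53 0 -3.4 0 0 0" --pt "0 70 0 -0.4 0 0 0" --pt "0 87 0 4.5 0 0 0" --pt "0 101 0 10 0 0 0" --pt "0 101 0 10 0 0 0"

```text
time_s: 9.25
tcp_pos: [689.4, 47.7, 216.0]
tcp_rot: [-3.122, -0.064, -0.274]
ft_force: [1.9, 6.2, 1.9]
finger_gap: 22.8
gripper_force: 30.0
```

```bash
python3 -c "
from h import *
plan((686,47,290,2.3,10),(520,-100,260,10,14),(408.5,-357.8,130,30,20))"
```

```text
t 9.25 p [689.4  47.7 216. ] q [ 0.25  0.51 -0.49  1.63  0.33  0.89 -1.89] F [1.9 6.2 1.9] gap 22.8
[9.6, 0.3, -73.4] [-0.003, -0.001, 0.0]
[-164.9, 140.5, -74.3] [0.025, 0.069, -0.131]
[-307.6, 393.9, 31.6] [0.122, 0.17, -0.467]
```

>>> send_rows --pt "0.55 0 0 0 0 0 0" --pt "0.55 0 0 0 0 0 0" --pt "0.55 0 0 0 0 0 0" --pt "0.55 5 0 -37 0 0 0" --pt "0.55 10 0 -73 0 0 0" --pt "1 -30 30 -74 0 0.02 -0.03" --pt "1 -75 65 -74 0.01 0.03 -0.06" --pt "1 -120 103 -74 0.02 0.05 -0.1" --pt "1 -165 140 -74 0.025 0.069 -0.131" --pt "1 -190 190 -60 0.04 0.09 -0.2"

```text
time_s: 10.5
tcp_pos: [496.2, -153.4, 241.6]
tcp_rot: [-3.066, -0.38, -0.407]
ft_force: [1.1, -0.4, -1.1]
finger_gap: 90.5
gripper_force: 0.0
```

```bash
python3 -c "
from h import *
f=camera('side')[0]; cv2.imwrite('pics/s3.png',f[150:350,200:440,::-1])
plan((408.5,-357.8,130,30,20),(408.5,-357.8,33.5,30,20))"
```

```text
t 10.55 p [ 491.5 -162.8  238.1] q [ 0.86  0.16 -0.54  2.06 -0.08  0.73 -0.94] F [-2.7 -5.4 -2. ] gap 91.4
[-150.9, 168.6, 73.4] [0.092, 0.092, -0.267]
[-175.6, 167.8, 166.7] [0.092, 0.092, -0.267]
```

View pics/s3.png

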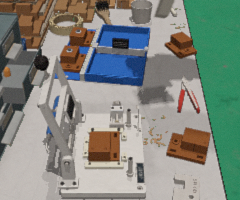

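The frame is fully back (knob at about (41,62) in the crop) and the nest cover is exposed at (103,145). Next is the right-hand loose cover.

>>> send_rows --pt "1 -38 42 18 0.02 0.02 -0.07" --pt "1 -75 84 36 0.05 0.05 -0.13" --pt "1 -113 126 55 0.07 0.07 -0.2" --pt "1 -151 168.5 73 0.092 0.092 -0.267" --pt "1 -151 168.5 73 0.092 0.092 -0.267" --pt "1 -151 168.5 73 0.092 0.092 -0.267"

```text
time_s: 11.3
tcp_pos: [415.3, -346.8, 131.8]
tcp_rot: [-2.899, -0.776, -0.518]
ft_force: [-0.0, 1.2, -0.6]
finger_gap: 92.0
gripper_force: 0.0
```

```bash
python3 - <<'E'
from h import *
p,d=camera('top'); np.savez('pics/t3.npz',p=p,d=d)
plan((408.5,-357.8,33.5,30,20))
W=cloud('top',d); p=p.astype(int); r,g,b=p[...,0],p[...,1],p[...,2]; z=W[...,2]
brown=(r>g*1.5)&(g>b)&(r>90)&(r<230)&(b<120)
m=np.zeros(z.shape,bool); m[165:210,222:272]=1; m&=brown
P=W[m]; T=P[(P[:,2]>43)&(P[:,2]<56)]; print(len(T),rect(T),T.mean(0)); P=P[(P[:,2]>20)&(P[:,2]<56)]; print(len(P),rect(P),P.mean(0))
E
```

```text
t 11.35 p [ 416.  -346.   132.4] q [ 1.28  0.46 -0.51  2.   -0.21  0.67 -0.06] F [-0.5 -0.  -0. ] gap 92.0
[-46.0, 6.7, 88.4] [-0.004, -0.006, 0.001]
223 (array([595.7,  53.2]), array([40. , 47.5]), 6.4) [594.9719565   53.05591506  50.06100059]
456 (array([589.3,  44. ]), array([52.3, 68.1]), 1.3) [588.37510923  43.32104296  39.73740269]
```

>>> send_rows --pt "1 -23 6.7 40 0 0 0" --pt "1 -46 6.7 88.4 0 0 0" --pt "1 -46 6.7 88.4 0 0 0" --pt "0.4 -46 6.7 88.4 0 0 0" --pt "0.4 -46 6.7 88.4 0 0 0" --pt "0.4 -46 6.7 88.4 0 0 0" --pt "0.4 -46 6.7 88.4 0 0 0" --pt "0.4 -46 6.7 88.4 0 0 0" --pt "0.4 -46 6.7 88.4 0 0 0"

```text
time_s: 12.48
tcp_pos: [407.9, -359.2, 33.6]
tcp_rot: [-2.901, -0.779, -0.518]
ft_force: [-1.8, 1.0, 5.9]
finger_gap: 49.6
gripper_force: 30.0
```

```bash
python3 - <<'E'
from h import *
plan((408.5,-357.8,33.5,30,20))
p,d=camera('top'); np.savez('pics/t4.npz',p=p,d=d); q,d=camera('side')
a=cv2.resize(p[220:275,345:425,::-1],None,fx=5,fy=5,interpolation=cv2.INTER_CUBIC)
b=cv2.resize(q[150:230,330:430,::-1],None,fx=4,fy=4,interpolation=cv2.INTER_CUBIC)
o=np.zeros((320,800,3),np.uint8); o[:275,:400]=a; o[:,400:]=b; cv2.imwrite('pics/c4.png',o)
E
```

```text
t 12.475 p [ 407.9 -359.2   33.6] q [ 1.27  0.65 -0.47  2.01 -0.16  0.49 -0.01] F [-1.8  1.   5.9] gap 49.6
[1.1, -0.9, 0.5] [-0.003, -0.005, 0.001]
```

View pics/c4.png

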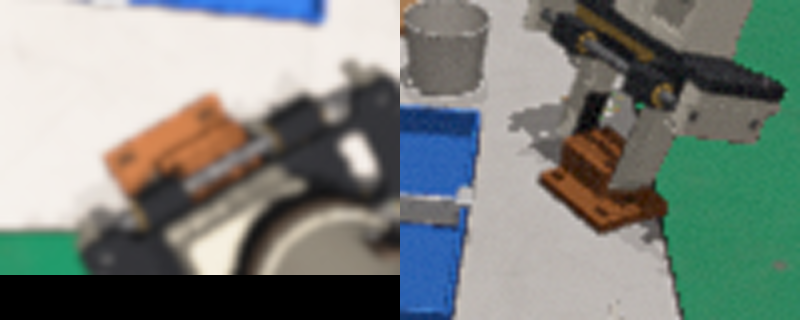

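```bash
python3 - <<'E'
from h import *
plan((408,-359,85,30,20),(480,-366,85,15,20),(587.5,-377.4,85,-5.4,20),(587.5,-377.4,36.6,-5.4,20))
E
```

```text
t 12.575 p [ 407.9 -359.2   33.5] q [ 1.27  0.65 -0.47  2.01 -0.16  0.49 -0.01] F [-2.2  0.7  4.9] gap 49.8
[18.0, -0.2, -48.2] [-0.003, -0.005, 0.001]
[73.2, 42.0, -27.9] [-0.093, -0.005, 0.246]
[155.1, 105.7, 2.3] [-0.216, -0.004, 0.581]
[138.3, 105.8, 47.7] [-0.216, -0.004, 0.581]
```

>>> send_rows --pt "0.4 9 0 -24 0 0 0" --pt "0.4 18 0 -48 0 0 0" --pt "0.4 46 21 -38 -0.05 -0.003 0.123" --pt "0.4 73 42 -28 -0.093 -0.005 0.246" --pt "0.4 100 63 -18 -0.14 -0.005 0.36" --pt "0.4 128 85 -8 -0.18 -0.005 0.47" --pt "0.4 155 105.7 2.3 -0.216 -0.004 0.581" --pt "0.4 155 105.7 2.3 -0.216 -0.004 0.581" --pt "0.4 155 105.7 2.3 -0.216 -0.004 0.581"

```text
time_s: 13.7
tcp_pos: [586.5, -376.5, 83.6]
tcp_rot: [3.076, -0.143, 0.54]
ft_force: [-0.4, -0.3, -0.2]
finger_gap: 49.9
gripper_force: 30.0
```

```bash
python3 - <<'E'
from h import *
plan((587.5,-377.4,42,-5.4,20),(587.5,-377.4,36.5,-5.4,20))
E
```

```text
t 13.7 p [ 586.5 -376.5   83.6] q [ 0.72  0.61 -0.14  1.82 -0.23  0.43 -0.85] F [-0.4 -0.3 -0.2] gap 49.9
[-13.2, 0.8, 39.5] [-0.001, 0.002, 0.001]
[-15.1, 0.9, 44.6] [-0.001, 0.002, 0.001]
```

>>> send_rows --pt "0.4 -7 0.9 20 0 0 0" --pt "0.4 -13 0.9 39.5 0 0 0" --pt "0.4 -14 0.9 42 0 0 0" --pt "0.4 -15 0.9 44.6 0 0 0" --pt "0.4 -15 0.9 44.6 0 0 0" --pt "0.4 -15 0.9 44.6 0 0 0"

```text
time_s: 14.45
tcp_pos: [588.8, -378.2, 37.9]
tcp_rot: [3.074, -0.145, 0.543]
ft_force: [0.1, 0.5, -1.2]
finger_gap: 49.9
gripper_force: 30.0
```

>>> send_rows --pt "0.4 -0.2 0 0.7 0 0 0" --pt "0.4 -0.5 0 1.5 0 0 0" --pt "0.4 -0.5 0 1.5 0 0 0"

```text
time_s: 14.82
tcp_pos: [588.9, -378.3, 36.7]
tcp_rot: [3.074, -0.145, 0.544]
ft_force: [-1.7, 1.5, 5.0]
finger_gap: 49.6
gripper_force: 30.0
```

>>> send_rows --pt "0.66 0 0 0 0 0 0" --pt "0.66 0 0 0 0 0 0" --pt "0.66 0 0 0 0 0 0" --pt "0.66 0 0 -30 0 0 0" --pt "0.66 0 0 -70 0 0 0" --pt "0.66 0 0 -110 0 0 0" --pt "0.66 0 0 -110 0 0 0"

```text
time_s: 15.7
tcp_pos: [552.0, -376.6, 143.0]
tcp_rot: [3.069, -0.146, 0.549]
ft_force: [0.0, 0.3, -0.1]
finger_gap: 60.3
gripper_force: 0.0
```

```bash
python3 - <<'E'
from h import *
plan((530,-150,160,0,14),(596,53.5,150,2.3,10),(596,53.5,51,2.3,10))
E
```

```text
t 15.7 p [ 552.  -376.6  143. ] q [ 0.77  0.48 -0.15  1.87 -0.23  0.5  -0.83] F [ 0.   0.3 -0.1] gap 60.3
[-34.7, -223.4, -31.8] [0.032, -0.109, -0.091]
[5.5, -432.3, -7.1] [0.039, -0.179, -0.13]
[-28.8, -432.7, 85.7] [0.039, -0.179, -0.13]
```

>>> send_rows --pt "0.75 -8 -56 -8 0.01 -0.03 -0.02" --pt "0.75 -17 -112 -16 0.02 -0.05 -0.05" --pt "0.75 -26 -168 -24 0.03 -0.08 -0.07" --pt "0.75 -34 -223 -32 0.032 -0.109 -0.091" --pt "0.75 -25 -280 -26 0.035 -0.13 -0.1" --pt "0.75 -15 -335 -20 0.037 -0.15 -0.12" --pt "0.75 -5 -390 -13 0.039 -0.17 -0.13" --pt "0.75 5 -432 -7 0.039 -0.179 -0.13" --pt "0.75 5 -432 -7 0.039 -0.179 -0.13" --pt "0.75 5 -432 -7 0.039 -0.179 -0.13"

```text
time_s: 16.95
tcp_pos: [593.3, 55.0, 146.4]
tcp_rot: [-3.122, -0.064, -0.263]
ft_force: [-0.3, -0.5, 0.3]
finger_gap: 68.9
gripper_force: 0.0
```

```bash
python3 - <<'E'
from h import *
plan((596,53.5,51,2.3,10))
p,d=camera('top'); q,_=camera('side')
a=cv2.resize(p[160:240,325:425,::-1],None,fx=4,fy=4,interpolation=cv2.INTER_CUBIC)
b=cv2.resize(q[225:325,255:380,::-1],None,fx=3.2,fy=3.2,interpolation=cv2.INTER_CUBIC)
o=np.zeros((320,800,3),np.uint8); o[:,:400]=a; o[:,400:]=b; cv2.imwrite('pics/c5.png',o)
E
```

```text
t 16.95 p [593.3  55.  146.4] q [-0.07  0.4  -0.09  1.93  0.08  0.64 -1.74] F [-0.3 -0.5  0.3] gap 68.9
[-13.4, 2.0, 94.5] [-0.004, 0.006, 0.001]
```

View pics/c5.png

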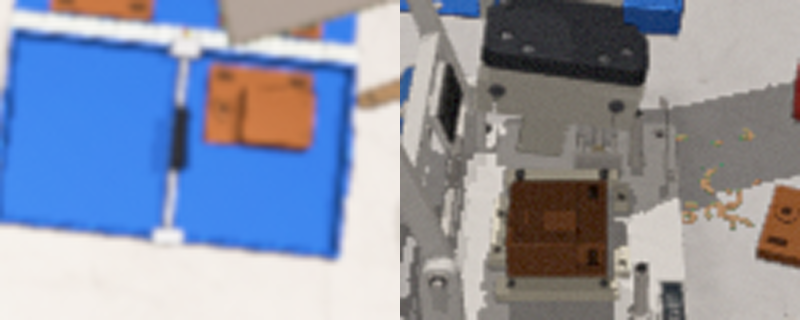

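The right cover lies square at the rear of its compartment. Descending on the nest cover.

>>> send_rows --pt "0.75 -4 2 30 0 0 0" --pt "0.75 -9 2 62 0 0 0" --pt "0.75 -13.4 2 94.5 0 0 0" --pt "0.75 -13.4 2 94.5 0 0 0" --pt "0.4 -13.4 2 94.5 0 0 0" --pt "0.4 -13.4 2 94.5 0 0 0" --pt "0.4 -13.4 2 94.5 0 0 0" --pt "0.4 -13.4 2 94.5 0 0 0"

```text
time_s: 18.05
tcp_pos: [597.5, 55.1, 53.5]
tcp_rot: [-3.12, -0.065, -0.269]
ft_force: [-2.6, 3.0, 6.3]
finger_gap: 49.5
gripper_force: 30.0
```

```bash
python3 - <<'E'
from h import *
plan((596,53.5,51,2.3,10),(596,53.5,120,2.3,10))
E
```

```text
t 18.05 p [597.5  55.1  53.5] q [-0.09  0.56 -0.07  1.96  0.11  0.45 -1.77] F [-2.6  3.   6.3] gap 49.5
[-2.0, 1.5, 2.2] [-0.006, 0.003, 0.001]
[9.8, 1.1, -65.8] [-0.006, 0.003, 0.001]
```

>>> send_rows --pt "0.4 3 0 -15 0 0 0" --pt "0.4 6 0 -35 0 0 0" --pt "0.4 12 0 -75 0 0 0" --pt "0.4 12 0 -75 0 0 0"

```text
time_s: 18.55
tcp_pos: [599.0, 52.5, 132.6]
tcp_rot: [-3.121, -0.061, -0.278]
ft_force: [-0.2, -0.8, -0.6]
finger_gap: 49.5
gripper_force: 30.0
```

```bash
python3 - <<'E'
from h import *
plan((570,-150,130,-2,10),(542.5,-367.8,110,-5.4,10))
E
```

```text
t 18.55 p [599.   52.5 132.6] q [-0.07  0.43 -0.09  1.93  0.09  0.61 -1.75] F [-0.2 -0.8 -0.6] gap 49.5
[-36.8, 201.2, -4.9] [-0.017, -0.003, 0.073]
[-75.7, 417.9, 7.5] [-0.028, -0.003, 0.131]
```

>>> send_rows --pt "0.4 -9 50 -2 -0.005 0 0.02" --pt "0.4 -18 100 -4 -0.01 0 0.04" --pt "0.4 -27 150 -5 -0.013 0 0.055" --pt "0.4 -37 201 -5 -0.017 0 0.073" --pt "0.4 -46 255 -2 -0.02 0 0.09" --pt "0.4 -56 310 1 -0.023 0 0.1" --pt "0.4 -66 365 4 -0.026 0 0.12" --pt "0.4 -75.7 418 7.5 -0.028 -0.003 0.131" --pt "0.4 -75.7 418 7.5 -0.028 -0.003 0.131" --pt "0.4 -75.7 418 7.5 -0.028 -0.003 0.131"

```text
time_s: 19.8
tcp_pos: [538.9, -367.1, 105.3]
tcp_rot: [3.12, -0.147, 0.259]
ft_force: [-0.2, 1.8, -1.2]
finger_gap: 49.7
gripper_force: 30.0
```

```bash
python3 - <<'E'
from h import *
plan((542.5,-367.8,42,-5.4,10),(542.5,-367.8,38.5,-5.4,10))
E
```

```text
t 19.8 p [ 538.9 -367.1  105.3] q [ 0.66  0.56 -0.08  1.79 -0.06  0.65 -1.02] F [-0.2  1.8 -1.2] gap 49.7
[-6.8, 0.3, 63.0] [0.0, 0.009, 0.0]
[-7.4, 0.3, 66.5] [0.0, 0.009, 0.0]
```

>>> send_rows --pt "0.4 -3 0.3 30 0 0.006 0" --pt "0.4 -6.8 0.3 60 0 0.006 0" --pt "0.4 -7 0.3 63 0 0.006 0" --pt "0.4 -7.2 0.3 65 0 0.006 0" --pt "0.4 -7.4 0.3 66.5 0 0.006 0" --pt "0.4 -7.4 0.3 66.5 0 0.006 0"

```text
time_s: 20.55
tcp_pos: [544.2, -368.2, 40.3]
tcp_rot: [3.116, -0.144, 0.272]
ft_force: [-1.0, 0.5, -1.1]
finger_gap: 49.7
gripper_force: 30.0
```

>>> send_rows --pt "0.4 -0.1 0 0.8 0 0 0" --pt "0.4 -0.3 0 1.6 0 0 0" --pt "0.4 -0.4 0 2.3 0 0 0" --pt "0.4 -0.4 0 2.3 0 0 0"

```text
time_s: 21.05
tcp_pos: [544.0, -368.2, 38.6]
tcp_rot: [3.117, -0.145, 0.272]
ft_force: [-4.1, 2.7, 11.4]
finger_gap: 49.9
gripper_force: 30.0
```

>>> send_rows --pt "0.66 0 0 0 0 0 0" --pt "0.66 0 0 0 0 0 0" --pt "0.66 0 0 0 0 0 0" --pt "0.66 2 0 -30 0 0 0" --pt "0.66 6 0 -70 0 0 0" --pt "0.66 10 0 -120 0 0 0" --pt "0.66 10 0 -120 0 0 0"

```text
time_s: 21.92
tcp_pos: [535.4, -368.9, 161.8]
tcp_rot: [3.111, -0.145, 0.281]
ft_force: [0.1, -0.4, -0.3]
finger_gap: 60.7
gripper_force: 0.0
```

```bash
python3 - <<'E'
from h import *
plan((480,-180,150,30,8),(416.3,15.9,130,75.5,8))
E
```

```text
t 21.925 p [ 535.4 -368.9  161.8] q [ 0.67  0.47 -0.08  1.78 -0.07  0.73 -1.02] F [ 0.1 -0.4 -0.3] gap 60.7
[-73.6, -183.0, -2.5] [0.104, -0.038, -0.608]
[-157.3, -372.2, 1.5] [0.23, -0.03, -1.392]
```

>>> send_rows --pt "1 -18 -46 0 0.02 -0.01 -0.15" --pt "1 -37 -92 -1 0.05 -0.02 -0.3" --pt "1 -55 -138 -2 0.08 -0.03 -0.45" --pt "1 -74 -183 -2.5 0.104 -0.038 -0.608" --pt "1 -90 -220 -2 0.13 -0.036 -0.76" --pt "1 -107 -258 -1 0.155 -0.035 -0.92" --pt "1 -124 -296 0 0.18 -0.033 -1.08" --pt "1 -140 -334 1 0.205 -0.03 -1.24" --pt "1 -157 -372 1.5 0.23 -0.03 -1.392" --pt "1 -157 -372 1.5 0.23 -0.03 -1.392"

```text
time_s: 23.18
tcp_pos: [411.9, 20.7, 127.1]
tcp_rot: [-2.399, -1.868, -0.162]
ft_force: [-0.2, -0.1, 0.6]
finger_gap: 91.8
gripper_force: 0.0
```

>>> send_rows --pt "1 0 0 0 0 0 0" --pt "1 0 0 0 0 0 0"

```text
time_s: 23.42
tcp_pos: [414.0, 16.8, 127.8]
tcp_rot: [-2.409, -1.859, -0.165]
ft_force: [-0.9, 0.2, -0.0]
finger_gap: 91.6
gripper_force: 0.0
```

```bash
python3 - <<'E'
from h import *
plan((416.3,15.9,33,75.5,8))
p,d=camera('top'); 
W=cloud('top',d); p=p.astype(int); r,g,b=p[...,0],p[...,1],p[...,2]; z=W[...,2]
brown=(r>g*1.5)&(g>b)&(r>90)&(r<230)&(b<120)
m=np.zeros(z.shape,bool); m[160:235,385:420]=1; m&=brown
for lo,hi in((380,0),):
  T=W[m&(z>26)]; print(len(T)); 
  for s in (T[T[:,0]>565],T[T[:,0]<=565]): print(len(s),rect(s),s.mean(0))
E
```

```text
t 23.425 p [414.   16.8 127.8] q [ 0.52  0.27 -0.56  2.23  0.01  0.65 -0.29] F [-0.9  0.2 -0. ] gap 91.6
[-13.8, 3.3, 93.7] [-0.008, -0.003, -0.004]
447
230 (array([ 589. , -377.6]), array([46.7, 39.2]), 84.8) [ 588.9008995  -377.25185155   35.64615185]
217 (array([ 542.2, -372.4]), array([43.8, 38.5]), 84.4) [ 541.85394694 -372.34018809   35.10650056]
```

>>> send_rows --pt "1 -4 3.3 30 -0.008 0 -0.004" --pt "1 -9 3.3 62 -0.008 0 -0.004" --pt "1 -13.8 3.3 93.7 -0.008 -0.003 -0.004" --pt "1 -13.8 3.3 93.7 -0.008 -0.003 -0.004" --pt "0.4 -13.8 3.3 93.7 -0.008 -0.003 -0.004" --pt "0.4 -13.8 3.3 93.7 -0.008 -0.003 -0.004" --pt "0.4 -13.8 3.3 93.7 -0.008 -0.003 -0.004" --pt "0.4 -13.8 3.3 93.7 -0.008 -0.003 -0.004" --pt "0.4 -13.8 3.3 93.7 -0.008 -0.003 -0.004" --pt "0.4 -13.8 3.3 93.7 -0.008 -0.003 -0.004"

```text
time_s: 24.72
tcp_pos: [416.0, 16.9, 33.4]
tcp_rot: [-2.41, -1.872, -0.169]
ft_force: [-1.0, -1.6, 6.5]
finger_gap: 49.9
gripper_force: 29.9
```

```bash
python3 - <<'E'
from h import *
plan((416.3,15.9,33,75.5,8),(416.3,15.9,130,75.5,8),(500,-120,130,35,8),(568.8,-242.9,110,-5.4,8))
E
```

```text
t 24.725 p [416.   16.9  33.4] q [ 0.4   0.48 -0.45  2.28  0.17  0.4  -0.4 ] F [-1.  -1.6  6.5] gap 49.9
[-1.0, 0.6, 0.3] [-0.0, -0.0, 0.003]
[12.6, 0.6, -95.7] [-0.0, -0.0, 0.003]
[-97.3, 115.3, -111.2] [-0.099, -0.0, 0.703]
[-201.2, 212.4, -105.6] [-0.197, -0.0, 1.401]
```

>>> send_rows --pt "0.4 4 0.6 -30 0 0 0" --pt "0.4 8 0.6 -62 0 0 0" --pt "0.4 12.6 0.6 -95.7 0 0 0" --pt "0.4 -14 29 -100 -0.025 0 0.17" --pt "0.4 -42 58 -104 -0.05 0 0.35" --pt "0.4 -70 87 -108 -0.075 0 0.52" --pt "0.4 -97 115 -111 -0.099 0 0.7" --pt "0.4 -120 138 -110 -0.12 0 0.86" --pt "0.4 -142 160 -109 -0.145 0 1.02" --pt "0.4 -165 180 -108 -0.165 0 1.18"

```text
time_s: 25.98
tcp_pos: [546.4, -201.1, 116.6]
tcp_rot: [-3.118, -0.194, -0.217]
ft_force: [-0.6, -0.8, -0.7]
finger_gap: 49.6
gripper_force: 29.9
```

```bash
python3 - <<'E'
from h import *
plan((568.8,-242.9,110,-5.4,8))
E
```

```text
t 25.975 p [ 546.4 -201.1  116.6] q [ 0.47  0.45 -0.16  1.94  0.01  0.63 -1.12] F [-0.6 -0.8 -0.7] gap 49.6
[16.0, 44.3, 8.8] [-0.032, 0.001, 0.216]
```

>>> send_rows --pt "0.4 8 22 4 -0.016 0 0.11" --pt "0.4 16 44 8.8 -0.032 0 0.216" --pt "0.4 16 44 8.8 -0.032 0 0.216" --pt "0.4 16 44 8.8 -0.032 0 0.216"

```text
time_s: 26.48
tcp_pos: [568.2, -240.7, 110.0]
tcp_rot: [3.126, -0.136, 0.216]
ft_force: [0.1, 0.4, -0.6]
finger_gap: 49.8
gripper_force: 29.9
```

```bash
python3 - <<'E'
from h import *
plan((568.8,-242.9,40,-5.4,8),(568.8,-242.9,36.5,-5.4,8))
E
```

```text
t 26.475 p [ 568.2 -240.7  110. ] q [ 0.44  0.51 -0.08  1.87 -0.    0.64 -1.28] F [ 0.1  0.4 -0.6] gap 49.8
[-8.9, 2.2, 69.5] [-0.001, 0.002, 0.007]
[-9.3, 2.2, 73.0] [-0.001, 0.002, 0.007]
```

>>> send_rows --pt "0.4 -4 2.2 33 0 0.002 0.007" --pt "0.4 -8.5 2.2 66 0 0.002 0.007" --pt "0.4 -8.9 2.2 69.5 0 0.002 0.007" --pt "0.4 -9.1 2.2 71.5 0 0.002 0.007" --pt "0.4 -9.3 2.2 73 0 0.002 0.007" --pt "0.4 -9.4 2.2 74 0 0.002 0.007" --pt "0.4 -9.4 2.2 74 0 0.002 0.007"

```text
time_s: 27.35
tcp_pos: [570.0, -244.3, 36.6]
tcp_rot: [3.123, -0.15, 0.223]
ft_force: [-0.2, -0.5, 0.9]
finger_gap: 49.9
gripper_force: 29.9
```

>>> send_rows --pt "0.4 0 0 0.7 0 0 0" --pt "0.4 0 0 0.7 0 0 0"

```text
time_s: 27.6
tcp_pos: [570.0, -244.3, 36.5]
tcp_rot: [3.123, -0.15, 0.222]
ft_force: [-3.6, 0.9, 8.3]
finger_gap: 49.7
gripper_force: 29.9
```

Contact at the floor; release, lift and retreat clear.

>>> send_rows --pt "0.66 0 0 0 0 0 0" --pt "0.66 0 0 0 0 0 0" --pt "0.66 0 0 0 0 0 0" --pt "0.66 2 0 -30 0 0 0" --pt "0.66 5 0 -75 0 0 0" --pt "0.66 10 0 -130 0 0 0" --pt "0.66 -40 -20 -140 0 0 0" --pt "0.66 -90 -50 -140 0 0 0" --pt "0.66 -140 -80 -140 0 0 0" --pt "0.66 -140 -80 -140 0 0 0"

```text
time_s: 28.85
tcp_pos: [413.8, -146.4, 152.2]
tcp_rot: [3.127, -0.147, 0.21]
ft_force: [-0.3, 0.7, 0.7]
finger_gap: 60.6
gripper_force: 0.0
```

```bash
python3 - <<'E'
from h import *
plan((568.8,-242.9,40,-5.4,8))
p,d=camera('top'); q,_=camera('side')
a=cv2.resize(p[130:270,200:450,::-1],None,fx=3.2,fy=3.2,interpolation=cv2.INTER_CUBIC)[:,:800]
b=q[160:310,220:440,::-1]
o=np.zeros((600,800,3),np.uint8); o[:a.shape[0]]=a; o[450:600,:220]=b; cv2.imwrite('pics/fin.png',o)
pi=p.astype(int); print(pi[166:170,366:378,0]-pi[166:170,366:378,2]); print(pi[172:182,366:378,0])
E
```

```text
t 28.85 p [ 413.8 -146.4  152.2] q [ 0.41  0.16 -0.12  2.25 -0.02  0.6  -1.35] F [-0.3  0.7  0.7] gap 60.6
[146.9, 81.8, 132.9] [-0.002, 0.006, 0.0]
[[ -49  -61  -74  -77  -80  -91 -108 -119 -128 -134 -137 -144]
 [  -4   -7  -13  -13   -7    5  -14  -38  -50  -57  -61  -75]
 [   2    2    1    3   19   47   34    4   -3   -6   -8  -14]
 [  -2    0    2    4   10   25   20    6    3    3    2    1]]
[[ 63 123 191 225 231 233 233 229 200 138 109 110]
 [ 57 106 158 189 202 208 209 205 169  97  45  40]
 [ 51  67  92 119 155 167 149 141 118  70  45  49]
 [ 54  52  57  95 155 167 112  78  70  57  61  83]
 [ 58  57  58 100 162 172 106  60  58  58  75 118]
 [ 58  57  62 107 166 171 105  60  59  60  82 136]
 [ 59  56  66 115 163 161  99  60  59  60  81 137]
 [ 59  57  74 126 165 150  92  61  59  58  82 138]
 [ 59  57  80 137 171 146  90  61  59  57  82 141]
 [ 59  58  85 144 171 137  84  60  59  57  84 143]]
```

View pics/fin.png

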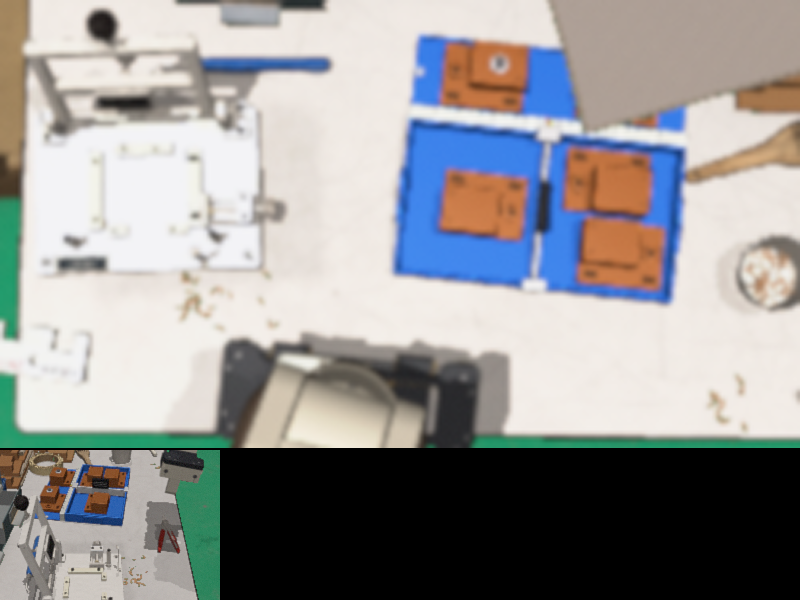

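All three covers lie flat in the right compartments: left-hand at (484,205), right-hand at (608,180) and (620,255). The divider is on the line at about (545,130), and the frame is back with its knob at (101,25).

```bash
python3 -c "
from workcell import ctrl
print(ctrl.sign_off())"
```

```text
the job is handed in; nothing more can be done
None
```

I set the divider on the red line, swung the jig frame right back, laid all three covers flat in their own-hand compartments, and handed the job in at about 29 s; no verdict was returned.

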